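# Pack, cover and strap a carton of soap

### The job

Get this carton of soap ready: first clear every uncut stick off the low carton's mouth and lay it flat on the wooden board (side by side if there are two), then lay all the cut soap bars from the bench flat on the carton's floor, none on top of another. Set the loose lid on the carton so it sits seated and level, and only then run the strapper: press the large key, the medium key and the small key in that order, one at a time, each fully down and released before the next. Leave the other things on the bench alone.

Things in the scene. Friction and masses are not known exactly. Their poses are not given: they have to be found in the camera images.
- carton: Low open cardboard carton, fixed on a steel bed plate 6 mm high. Carton outside 186 (x) x 206 (y) mm, walls and floor 5 mm; inside 176 x 196 mm. Origin: centre of the underside of the bed, on the bench. Inner floor 11 mm above the origin, rim 54 mm above it. y is the long side.
- lid: Loose cardboard lid, 0.3 kg: plate 194 (x) x 214 (y) x 6 mm; under it a block 166 x 186 x 10 mm that drops into the carton with 5 mm play all round; on top a wooden grip bar 24 (x) x 100 (y) mm, 16 to 54 mm above the origin. Origin: centre of the block's underside. Seated, the plate is on the rim and the origin 44 mm above the carton's, y along its y; a half turn is the same.
- board: Flat wooden board, fixed, 236 (x) x 150 (y) x 8 mm, to lay uncut sticks on. Origin: centre of its underside.
- carton_rim (a point): Centre of the carton's mouth at rim height, axes as the carton.
- stick1: Uncut stick of cream soap, 210 (x, long) x 40 (y) x 28 (z) mm, 0.25 kg, lying across the carton's rim at the start. Origin: its centre. May be absent.
- stick2: Uncut stick of cream soap, 210 (x, long) x 40 (y) x 28 (z) mm, 0.25 kg, lying across the carton's rim at the start. Origin: its centre. May be absent.
- bar1: Cut bar of cream soap, 85 (x, long) x 42 (y) x 28 (z) mm with rounded edges, 0.11 kg, lying on the bench at the start. Origin: its centre. May be absent.
- bar2: Cut bar of cream soap, 85 (x, long) x 42 (y) x 28 (z) mm with rounded edges, 0.11 kg, lying on the bench at the start. Origin: its centre. May be absent.
- bar3: Cut bar of cream soap, 85 (x, long) x 42 (y) x 28 (z) mm with rounded edges, 0.11 kg, lying on the bench at the start. Origin: its centre. May be absent.
- bar4: Cut bar of cream soap, 85 (x, long) x 42 (y) x 28 (z) mm with rounded edges, 0.11 kg, lying on the bench at the start. Origin: its centre. May be absent.
- key_large (a joint): Travel of the large round key (52 mm diameter) of the control panel: 0 up, 0.007 m fully down; sprung, 5 N. The three white keys stand in a row in any order and are told apart by size.
- key_large_top (a point): Centre of the top face of the large key (52 mm diameter); pressed straight down.
- key_medium (a joint): Travel of the medium round key (38 mm diameter) of the control panel: 0 up, 0.007 m fully down; sprung, 5 N. The three white keys stand in a row in any order and are told apart by size.
- key_medium_top (a point): Centre of the top face of the medium key (38 mm diameter); pressed straight down.
- key_small (a joint): Travel of the small round key (24 mm diameter) of the control panel: 0 up, 0.007 m fully down; sprung, 5 N. The three white keys stand in a row in any order and are told apart by size.
- key_small_top (a point): Centre of the top face of the small key (24 mm diameter); pressed straight down.
- panel: Grey control panel, fixed, 75 (x) x 235 (y) x 25 mm high, between the robot and the carton. Origin: centre of its underside. The keys stand on it 75 mm apart along y.
- tin: Small open steel tin, 72 mm wide, 55 mm high. Not part of the job. Origin at its underside.
- tape: Roll of clear tape lying flat, 96 mm wide, 45 mm high. Not part of the job. Origin at its underside.
- scraper: Scraper, 200 mm long, lying flat. Not part of the job. Origin at its underside.
- brush: Brush lying flat. Not part of the job. Origin at its underside.
- glue: Small jar, 48 mm wide, 100 mm high. Not part of the job. Origin at its underside.
- gauge: Wooden cutting gauge, 100 mm long, with an upright cheek. Not part of the job. Origin at its underside.
Not all that is in view belongs to the job. Leave any yellow look-alike of the bar2 alone.

How it is judged:
By the outcome, as a careful person would: the job done as asked, in the order asked, and still so for the second after the job is handed in, with the robot touching nothing.
Of stick1, stick2 only 1 to 2 are there at a start; the rules pass over those that are not, and their reading is None.
Of bar1, bar2, bar3, bar4 only 3 to 4 are there at a start; the rules pass over those that are not, and their reading is None.
At some moment in a run one of bar1, bar2, bar3, bar4 may be knocked a few centimetres aside while the robot is not near it.
Once in a run the grip may slacken for a moment while it holds something.
It also fails if it takes over 210 s, if anything falls off the work surface, if the arm or the gripper's body presses on something with over 40 N, if the wrist force passes 120 N, or if a joint passes its speed limit or range.

### The arm

A 6-joint arm with a two-finger parallel gripper is mounted at the origin on the work surface. World frame = base frame: x ahead of the robot, y to its left, z up, the work surface at z = 0. Lengths are in m, angles in rad, forces in N, time in s.
With the tool pointing down it reaches from about 0.25 to 0.775 m from the base axis. Payload 4 kg.
Tool frame: the origin (TCP) lies on the centre line of the jaws, within the pads' length; the fingertips stand robot.tips_ahead ahead of it and the grasp point (between the pads) lies 8 mm behind it (robot.tips_ahead is the distance from the TCP to the fingertips, in m); z points along the fingers, y is the line along which they close (so a half turn about z gives the same grasp; the last joint's range is limited). The gripper opens to 94 mm and grips with 3 to 60 N. Pads are 16 mm wide; open, the fingers measure 119 mm over their backs; the gripper's body (75 mm by 177 mm) begins 78 mm behind the grasp point.
Start: joints at [-1.273, 0.087, 1.371, -0, 1.684, -0.103], TCP at [0.215, -0.506, 0.217] pointing down, gripper open.
Joint ranges: [-3.1, 3.1], [-0.76, 2.03], [0.27, 2.55], [-1.08, 4.22], [0.17, 2.65], [-2.57, 2.57]. Speed limits (rad/s): [2.79, 2.79, 3.14, 3.14, 3.14, 3.14].

### API

Orientations are given as [roll, pitch, yaw] about the fixed x, y, z axes, in that order (R = Rz(yaw) Ry(pitch) Rx(roll)).
In Python, from bench import robot, snapshot, close_job, spotter gives the robot as it stands. The module is installed in compiled form; this text tells all that it offers.
- The arm moves only by the tool servo_tool, never from a script. Its argument "commands" is one flat list of numbers, 7 for each row, row after row: the shift along the tool's x, y, z in m, then the turn, a rotation vector about the tool's x, y, z in degrees, then the finger opening in m, from 0 to 0.094. In form: [x, y, z, ax, ay, az, grip, x, y, z, ax, ay, az, grip, ...]. A call has 1 to 10 rows; each row is the pose to reach, as a shift and turn from the pose commanded when the call began, along the tool's axes at that moment; what a row does not reach only later rows make up. A row lasts 1/8 s, in which the tool goes at most 62.5 mm and 10.7 degrees, less where a joint would pass 70% of its speed; a pose out of reach is approached as far as the arm can. A call with a gripper value outside its range is refused whole. The fingers move at their own pace and stop on an object; the grip force is fixed at half the most. Time passes only in rows, so rows that repeat a pose let the fingers close. It gives the time, the measured TCP pose, the force, the opening and the grip force at its end, in the units of the state.
- robot.get_obs(): the state, without advancing time (a new reading comes with each control period).
- snapshot(name): name is "side" or "top"; returns a dict with "img" (384x512x3 uint8, blue, green, red), "camera_matrix" (3x3 intrinsics, pixels), "k1" (the pictures are not rectified: a ray, as slopes to the right and down, at radius r is drawn at 1 + k1 r^2 times it, then the intrinsics apply), "extrinsics" (4x4, takes a point from camera to world coordinates). Camera axes: x right, y down, z forward; pixel columns grow to the right and rows downward; lengths in m; the calibration is good to about 2 mm. A picture is of the moment at which its call begins. There is no depth.
- close_job(): hands the job in; it is judged then, once.
Trained networks look in a picture, given as the dict that the camera call returned (one of the last four; its "shot" number tells which), for a name from the list of things; names that differ only in an ending like _2 or _b are one class to them, and where a whole thing is asked for, a point or a joint stands for the part that bears it (a point fixed in the world has none). Each returns a list of dicts, best first, with "conf" (0 to 1); they miss things now and then, are a little off and sometimes report something else, mostly with a low value. They report only what shows in the picture. A call takes as long as a camera call. They do not tell look-alikes from the thing itself.
- spotter.trace(name, picture): "region" (384x512 bool, what is visible of it) and "box" ([left, top, width, height] in pixels, round what is visible of it).
The state is a dict: "time": time; "joint_positions": joint angles; "qvel": joint speeds; "joint_torque": joint torques, N m; "tool_pos": TCP position; "ee_rot": TCP orientation; "wrist_force": force on the tool from outside, world axes, zero at the start; "wrist_torque": the same for the moment, N m; "width": finger opening in m; "finger_force": force on a finger pad.
Only numpy, scipy, OpenCV 4.12 (cv2) and the standard library are available. Lean on these libraries where they do the work, as an engineer would, in place of code of your own. Each camera call takes 0.05 s, during which the arm holds its last target. There are 200 camera calls.

## Working session

There is one attempt and no reset: what is moved stays moved. The work goes in short steps, Python scripts to look and compute and a tool call to move; the robot and the scene stay as the last step left them, time stands still between calls to the robot, and variables do not carry over. Pictures are saved under pics/ and viewed, at most 14 in all, crops included, and the job is handed in when it is done.

Besides the shell and the picture viewer there is one more tool, called after "Request:" as name(argument=value, ...) on one line, values as JSON. servo_tool: Moves the arm, as the interface text tells. Its arguments: {"type":"object","properties":{"commands":{"type":"array","items":{"type":"number"}}},"required":["commands"]}

```bash
mkdir -p pics
cat > h.py <<'E'
import numpy as np, cv2
from bench import robot, snapshot, close_job, spotter
def ray(p,uv):
    K=p["camera_matrix"];d=np.array([(uv[0]-K[0,2])/K[0,0],(uv[1]-K[1,2])/K[1,1]]);u=d.copy()
    for _ in range(20): u=d/(1+p["k1"]*(u@u))
    E=np.array(p["extrinsics"]);r=E[:3,:3]@np.array([u[0],u[1],1]);return E[:3,3],r
def at(p,uv,z):
    o,r=ray(p,uv);return (o+r*(z-o[2])/r[2])
def proj(p,X):
    E=np.array(p["extrinsics"]);c=E[:3,:3].T@(np.array(X)-E[:3,3]);u=c[:2]/c[2];u=u*(1+p["k1"]*(u@u));K=p["camera_matrix"]
    return np.array([K[0,0]*u[0]+K[0,2],K[1,1]*u[1]+K[1,2]])
def rect(p,region,z):
    "min area rect of region's contour mapped to plane z: centre, (long,short), yaw of long deg"
    cs,_=cv2.findContours(region.astype(np.uint8),cv2.RETR_EXTERNAL,cv2.CHAIN_APPROX_NONE)
    c=max(cs,key=cv2.contourArea)[:,0,:]
    w=np.array([at(p,q,z)[:2] for q in c],np.float32)*1000
    (x,y),(a,b),t=cv2.minAreaRect(w)
    if a<b:a,b,t=b,a,t+90
    t=(t+90)%180-90
    return [round(float(v),1) for v in (x,y,a,b,t)]
E
cat > l.py <<'E'
from h import *
o=robot.get_obs();print({k:np.round(v,3) for k,v in o.items()},robot.tips_ahead)
for n in("top","side"):
    p=snapshot(n);cv2.imwrite(f"pics/{n}0.png",cv2.resize(p["img"],(800,600)))
    print(n,np.round(p["extrinsics"],3).tolist(),p["camera_matrix"].tolist(),p["k1"])
    for t,z in dict(carton=.054,lid=.022,board=.008,stick1=.068+.014-.014,bar1=.028,key_large=.035,key_medium=.035,key_small=.035,panel=.025,tin=.055,tape=.045,scraper=.01,brush=.02,glue=.1,gauge=.01).items():
        if n=="side" and t not in("lid","bar1","stick1"):continue
        for r in spotter.trace(t,p):
            if r["conf"]>.2: print(t,round(r["conf"],2),[int(v) for v in r["box"]],rect(p,r["region"],z))
E
python3 l.py
```

```text
{'time': np.float64(0.0), 'joint_positions': array([-1.273,  0.088,  1.372, -0.   ,  1.684, -0.103]), 'qvel': array([-0.001,  0.   , -0.   , -0.   ,  0.001,  0.   ]), 'joint_torque': array([-0.0000e+00, -3.4018e+01, -3.0243e+01,  7.2000e-02,  3.3000e-02,
       -0.0000e+00]), 'tool_pos': array([ 0.214, -0.506,  0.215]), 'ee_rot': array([-3.139, -0.   ,  0.401]), 'wrist_force': array([ 0.361, -1.182, -0.032]), 'wrist_torque': array([ 0.022, -0.049,  0.015]), 'finger_force': np.float64(0.0), 'width': np.float64(0.094)} 0.011
top [[-0.02, -0.994, 0.11, 0.459], [-1.0, 0.021, 0.003, -0.004], [-0.005, -0.11, -0.994, 1.25], [0.0, 0.0, 0.0, 1.0]] [[385.17199142985294, 0.0, 252.88738640385586], [0.0, 385.17199142985294, 192.53598503276436], [0.0, 0.0, 1.0]] -0.05657492599357122
carton 0.78 [220, 162, 67, 56] [596.1, 14.8, 192.0, 87.0, -1.3]
lid 0.96 [309, 214, 78, 71] [403.5, -299.2, 217.9, 196.6, 82.2]
lid 0.23 [261, 154, 15, 67] [608.3, -50.2, 217.5, 40.9, 0.3]
board 0.74 [126, 213, 57, 76] [416.5, 322.0, 239.0, 155.9, 11.1]
board 0.49 [261, 156, 16, 64] [610.0, -50.1, 220.3, 48.4, 1.5]
sti
[... 1527 characters left out ...]
353.1617847764788, 0.0, 253.89039021513113], [0.0, 353.1617847764788, 188.26857053105442], [0.0, 0.0, 1.0]] -0.03578733797762009
lid 0.77 [298, 172, 84, 38] [399.9, -286.9, 222.2, 188.7, 81.2]
lid 0.29 [138, 267, 41, 21] [614.9, 329.0, 93.6, 59.7, 15.1]
stick1 0.92 [222, 173, 66, 31] [604.6, -49.8, 233.3, 80.2, -1.5]
stick1 0.66 [198, 188, 71, 42] [592.4, 68.0, 229.7, 63.0, -10.6]
stick1 0.56 [265, 209, 51, 65] [405.6, 90.6, 234.1, 74.9, -83.6]
bar1 0.98 [138, 268, 39, 23] [608.6, 334.4, 94.4, 58.5, 13.0]
bar1 0.6 [167, 232, 31, 24] [654.2, 207.6, 101.3, 48.0, -15.3]
bar1 0.58 [343, 154, 22, 11] [422.3, -485.6, 121.1, 71.2, 60.6]
bar1 0.55 [274, 161, 20, 12] [610.5, -296.3, 84.7, 82.0, 19.7]
```

View pics/top0.png

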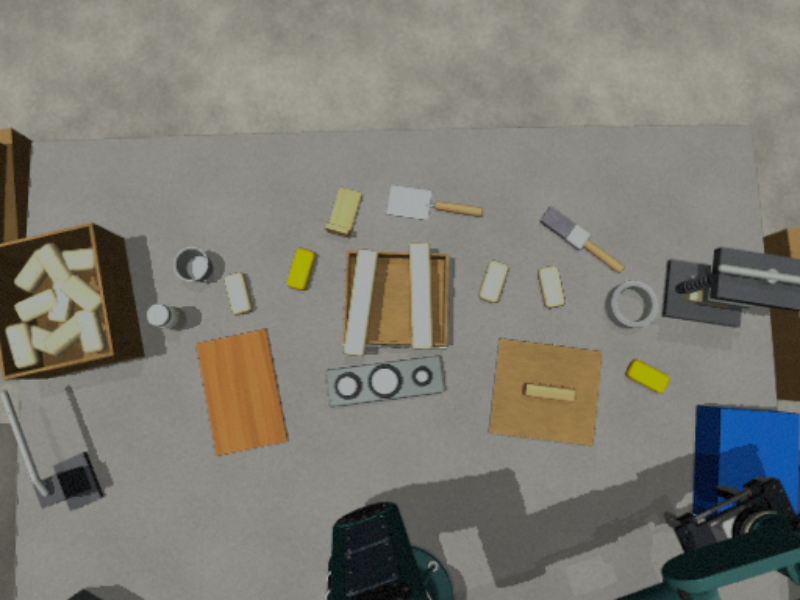

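View pics/side0.png

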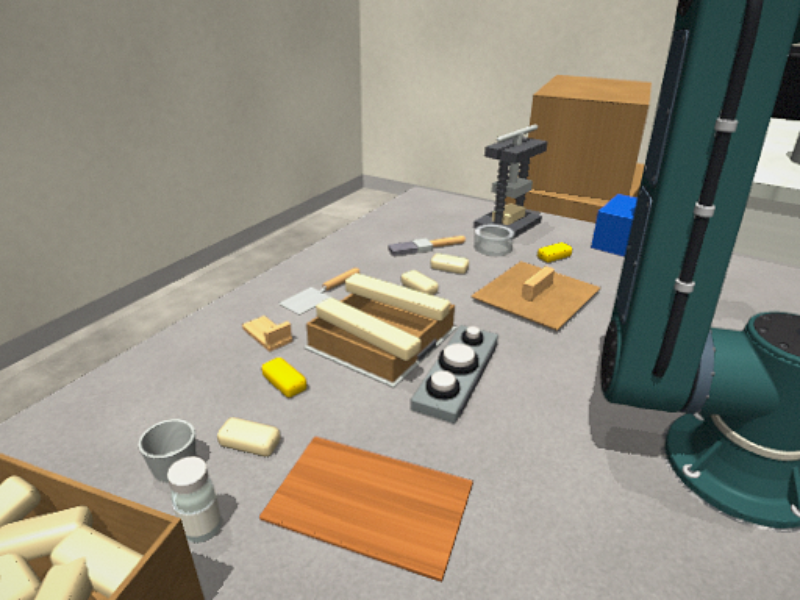

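```bash
cat > c.py <<'E'
from h import *
p=snapshot("top");im=p["img"]
P={"A":(618,-320),"B":(666,193),"C":(631,-199),"D":(618,324),"E":(431,-507)}
t=[]
for k,(x,y) in P.items():
    u=proj(p,[x/1e3,y/1e3,.028]).astype(int);c=im[u[1]-20:u[1]+20,u[0]-20:u[0]+20]
    print(k,u,im[u[1]-2:u[1]+3,u[0]-2:u[0]+3].mean((0,1)).round())
    c=cv2.resize(c,(155,155),interpolation=cv2.INTER_CUBIC);cv2.putText(c,k,(5,20),0,.6,(0,0,255));t.append(c)
s=cv2.resize(im[220:265,195:295],(775,350),interpolation=cv2.INTER_CUBIC)
cv2.imwrite("pics/crops.png",np.vstack([np.hstack(t),s]))
E
python3 c.py
```

```text
A [352 183] [163. 169. 166.]
B [192 171] [  3. 170. 166.]
C [314 179] [165. 170. 166.]
D [151 187] [169. 169. 166.]
E [413 240] [  0. 169. 166.]
```

View pics/crops.png

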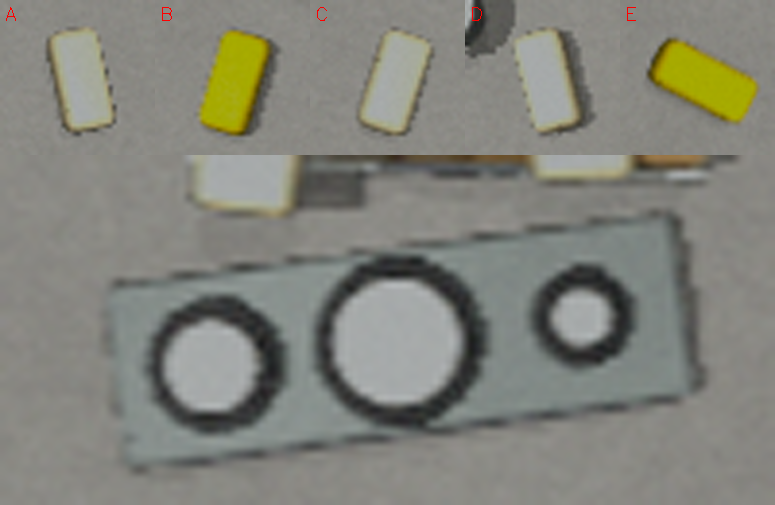

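The top picture shows two sticks lying on the carton at (231,190) and (270,189). Cream bars are at A (352,183), C (314,179) and D (151,187). The yellow look-alikes B (192,171) and E (413,240) stay untouched. Along the panel the keys are medium (220,246), large (246,246) and small (271,241), confirmed in the crop.

```bash
cat >> h.py <<'E'
from scipy.spatial.transform import Rotation as Ro
def go(x,y,z,yaw,lab=""):
    "mm, deg: shift and turn in tool axes from the measured pose; z also at other heights is just the difference"
    o=robot.get_obs();R=Ro.from_euler("xyz",o["ee_rot"]);T=Ro.from_euler("xyz",[180,0,yaw],degrees=True)
    d=R.inv().apply(np.array([x,y,z])-1000*np.array(o["tool_pos"]));t=np.degrees((R.inv()*T).as_rotvec())
    print(lab,"shift mm",d.round(1),"turn",t.round(1),"j6",round(np.degrees(np.arctan2(y,x))+90-yaw),"n",int(max(np.hypot(*d[:2])/62.5,abs(t[2])/10.7))+1)
def st():
    o=robot.get_obs();print(round(float(o["time"]),2),"tcp",(1000*np.array(o["tool_pos"])).round(1),"rpy",np.degrees(o["ee_rot"]).round(1),"F",np.round(o["wrist_force"],1),"w",round(1000*float(o["width"]),1),"ff",round(float(o["finger_force"]),1))
E
python3 - <<'E'
from h import *
p=snapshot("top")
for t,z in dict(stick1=.082,lid=.016,bar1=.028,glue=.1).items():
    for r in spotter.trace(t,p):
        if r["conf"]>.5: print(t,rect(p,r["region"],z))
print("glue top",at(p,(102.5,202),.1),at(p,(112,203),0))
go(588,69,250,-11)
E
```

```text
stick1 [588.6, 68.9, 209.4, 41.3, -8.5]
stick1 [600.9, -48.1, 206.3, 39.7, -1.3]
lid [403.4, -301.3, 213.5, 193.7, 81.6]
bar1 [631.3, -199.1, 84.4, 40.6, -20.3]
bar1 [618.9, -319.8, 85.5, 45.0, 11.1]
bar1 [430.6, -508.9, 84.3, 43.2, 62.1]
bar1 [663.7, 195.0, 83.4, 42.5, -14.2]
glue [565.8, 445.1, 77.2, 46.6, 80.9]
glue top [0.56707917 0.45591955 0.1       ] [0.57253769 0.46397075 0.        ]
 shift mm [ 568.3 -384.2  -33.5] turn [ 0. -0. 34.] j6 108 n 11
```

Request:
servo_tool(commands=[0.568, -0.384, -0.033, 0, 0, 32, 0.06, 0.568, -0.384, -0.033, 0, 0, 32, 0.06, 0.568, -0.384, -0.033, 0, 0, 32, 0.06, 0.568, -0.384, -0.033, 0, 0, 32, 0.06, 0.568, -0.384, -0.033, 0, 0, 32, 0.06, 0.568, -0.384, -0.033, 0, 0, 32, 0.06, 0.568, -0.384, -0.033, 0, 0, 32, 0.06, 0.568, -0.384, -0.033, 0, 0, 32, 0.06, 0.568, -0.384, -0.033, 0, 0, 32, 0.06, 0.568, -0.384, -0.033, 0, 0, 32, 0.06])

```text
time: 2.55
tool_pos: [0.5492, 0.0097, 0.2464]
ee_rot: [3.141, -0.001, -0.158]
wrist_force: [-0.1, -0.9, -0.1]
width: 0.0597
finger_force: 0.0
```

Request:
servo_tool(commands=[0, 0, 0, 0, 0, 0, 0.06, 0, 0, 0, 0, 0, 0, 0.06, 0, 0, 0, 0, 0, 0, 0.06, 0, 0, 0, 0, 0, 0, 0.06])

```text
time: 3.05
tool_pos: [0.5479, 0.0065, 0.2463]
ee_rot: [3.141, -0.001, -0.16]
wrist_force: [0.1, -0.0, 0.5]
width: 0.0602
finger_force: 0.0
```

Run:
```python
from h import *
st();go(588.6,68.9,69,-9)
```

```text
3.05 tcp [547.9   6.5 246.3] rpy [180.   -0.   -9.2] F [ 0.1 -0.   0.5] w 60.2 ff 0.0
 shift mm [ 30.1 -68.1 177.3] turn [ 0.  -0.  -0.2] j6 106 n 2
```

Request:
servo_tool(commands=[0.03, -0.068, 0, 0, 0, 0, 0.06, 0.03, -0.068, 0.06, 0, 0, 0, 0.06, 0.03, -0.068, 0.12, 0, 0, 0, 0.06, 0.03, -0.068, 0.155, 0, 0, 0, 0.06, 0.03, -0.068, 0.177, 0, 0, 0, 0.06, 0.03, -0.068, 0.177, 0, 0, 0, 0.06, 0.03, -0.068, 0.177, 0, 0, 0, 0.03, 0.03, -0.068, 0.177, 0, 0, 0, 0.03, 0.03, -0.068, 0.177, 0, 0, 0, 0.03, 0.03, -0.068, 0.177, 0, 0, 0, 0.03])

```text
time: 4.3
tool_pos: [0.5891, 0.0693, 0.0701]
ee_rot: [3.14, -0.002, -0.158]
wrist_force: [-0.5, -4.4, 3.8]
width: 0.0398
finger_force: 30.0
```

Run:
```python
from h import *
st()
b=Ro.from_euler("z",11,degrees=True)
for s in(34,-34):
    c=np.array([416.5,322,0])+b.apply([0,s,0]);print(c)
    go(c[0],c[1],24,11)
```

```text
4.3 tcp [589.1  69.3  70.1] rpy [ 1.799e+02 -1.000e-01 -9.000e+00] F [-0.5 -4.4  3.8] w 39.8 ff 30.0
[410.01249416 355.37532424   0.        ]
 shift mm [-221.9 -254.4   45.3] turn [  0.1  -0.1 -20. ] j6 120 n 6
[422.98750584 288.62467576   0.        ]
 shift mm [-198.6 -190.5   45.5] turn [  0.1  -0.1 -20. ] j6 113 n 5
```

Request:
servo_tool(commands=[0, 0, -0.06, 0, 0, 0, 0.03, 0, 0, -0.12, 0, 0, 0, 0.03, -0.222, -0.254, -0.12, 0, 0, -20, 0.03, -0.222, -0.254, -0.12, 0, 0, -20, 0.03, -0.222, -0.254, -0.12, 0, 0, -20, 0.03, -0.222, -0.254, -0.12, 0, 0, -20, 0.03, -0.222, -0.254, -0.12, 0, 0, -20, 0.03, -0.222, -0.254, -0.12, 0, 0, -20, 0.03, -0.222, -0.254, -0.06, 0, 0, -20, 0.03, -0.222, -0.254, -0.02, 0, 0, -20, 0.03])

```text
time: 5.55
tool_pos: [0.407, 0.3563, 0.0856]
ee_rot: [3.141, 0.004, 0.193]
wrist_force: [0.8, -0.5, -2.9]
width: 0.0397
finger_force: 30.0
```

Run:
```python
from h import *
st();go(410,355,25,11)
```

```text
5.55 tcp [407.  356.3  85.6] rpy [180.    0.2  11.1] F [ 0.8 -0.5 -2.9] w 39.7 ff 30.0
 shift mm [ 3.   1.9 60.6] turn [0.  0.2 0.1] j6 120 n 1
```

Request:
servo_tool(commands=[0, 0, 0.04, 0, 0, 0, 0.03, 0, 0, 0.06, 0, 0, 0, 0.03, 0, 0, 0.0655, 0, 0, 0, 0.03, 0, 0, 0.0655, 0, 0, 0, 0.03, 0, 0, 0.0655, 0, 0, 0, 0.03])

```text
time: 6.18
tool_pos: [0.4079, 0.356, 0.0234]
ee_rot: [-3.141, 0.003, 0.191]
wrist_force: [-4.2, -1.4, 4.7]
width: 0.0397
finger_force: 30.0
```

Run:
```python
from h import *
st()
```

```text
6.17 tcp [407.9 356.   23.4] rpy [-180.     0.2   11. ] F [-4.2 -1.4  4.7] w 39.7 ff 30.0
```

Request:
servo_tool(commands=[0, 0, 0, 0, 0, 0, 0.058, 0, 0, 0, 0, 0, 0, 0.058, 0, 0, -0.06, 0, 0, 0, 0.058, 0, 0, -0.12, 0, 0, 0, 0.058, 0.112, 0.434, -0.15, 0, 0, 12, 0.06, 0.112, 0.434, -0.15, 0, 0, 12, 0.06, 0.112, 0.434, -0.15, 0, 0, 12, 0.06, 0.112, 0.434, -0.15, 0, 0, 12, 0.06, 0.112, 0.434, -0.15, 0, 0, 12, 0.06, 0.112, 0.434, -0.15, 0, 0, 12, 0.06])

```text
time: 7.42
tool_pos: [0.5712, 0.016, 0.1689]
ee_rot: [-3.142, -0.002, -0.018]
wrist_force: [-0.0, 0.6, 0.3]
width: 0.0593
finger_force: 0.0
```

Run:
```python
from h import *
st();
p=snapshot("top")
for r in spotter.trace("stick1",p):
    if r["conf"]>.3: print(r["conf"],rect(p,r["region"],.082),rect(p,r["region"],.036))
go(601,-48,69.5,-1.3)
```

```text
7.42 tcp [571.2  16.  168.9] rpy [-1.8e+02 -1.0e-01 -1.0e+00] F [-0.   0.6  0.3] w 59.3 ff 0.0
0.7 [523.2, -59.3, 46.2, 14.8, -7.1] [525.7, -61.5, 48.1, 15.4, -7.1]
0.64 [411.4, 341.7, 198.2, 42.8, 11.3] [409.5, 355.3, 206.0, 44.5, 11.3]
 shift mm [29.8 59.1 99.4] turn [ 0.2 -0.2 -0.2] j6 87 n 2
```

Request:
servo_tool(commands=[0.027, 0.055, 0.0, 0, 0, 0, 0.06, 0.027, 0.055, 0.04, 0, 0, 0, 0.06, 0.027, 0.055, 0.07, 0, 0, 0, 0.06, 0.027, 0.055, 0.07, 0, 0, 0, 0.06])

```text
time: 8.02
tool_pos: [0.5948, -0.0368, 0.0964]
ee_rot: [-3.141, 0.004, -0.018]
wrist_force: [0.0, 0.0, 0.8]
width: 0.0597
finger_force: 0.0
```

Run:
```python
from h import *
st();go(601,-48,69.5,-1.3)
```

```text
8.03 tcp [594.8 -36.8  96.4] rpy [-180.     0.2   -1. ] F [0.  0.  0.8] w 59.7 ff 0.0
 shift mm [ 6.4 11.1 26.9] turn [-0.   0.2  0.3] j6 87 n 1
```

Request:
servo_tool(commands=[0.006, 0.011, 0.0, 0, 0, 0, 0.06, 0.006, 0.011, 0.026, 0, 0, 0, 0.06, 0.006, 0.011, 0.026, 0, 0, 0, 0.06, 0.006, 0.011, 0.026, 0, 0, 0, 0.03, 0.006, 0.011, 0.026, 0, 0, 0, 0.03, 0.006, 0.011, 0.026, 0, 0, 0, 0.03, 0.006, 0.011, 0.026, 0, 0, 0, 0.03])

```text
time: 8.9
tool_pos: [0.6028, -0.0494, 0.0743]
ee_rot: [3.14, -0.003, -0.018]
wrist_force: [0.3, -2.5, 4.4]
width: 0.0397
finger_force: 30.0
```

Run:
```python
from h import *
st();go(422.5,288.3,24.5,11.2)
```

```text
8.9 tcp [602.8 -49.4  74.3] rpy [179.9  -0.2  -1. ] F [ 0.3 -2.5  4.4] w 39.7 ff 30.0
 shift mm [-186.5 -334.5   48.5] turn [  0.1  -0.2 -12.2] j6 113 n 7
```

Request:
servo_tool(commands=[0, 0, -0.06, 0, 0, 0, 0.03, 0, 0, -0.12, 0, 0, 0, 0.03, -0.187, -0.335, -0.12, 0, 0, -12, 0.03, -0.187, -0.335, -0.12, 0, 0, -12, 0.03, -0.187, -0.335, -0.12, 0, 0, -12, 0.03, -0.187, -0.335, -0.12, 0, 0, -12, 0.03, -0.187, -0.335, -0.12, 0, 0, -12, 0.03, -0.187, -0.335, -0.12, 0, 0, -12, 0.03, -0.187, -0.335, -0.12, 0, 0, -12, 0.03, -0.187, -0.335, -0.07, 0, 0, -12, 0.03])

```text
time: 10.15
tool_pos: [0.4229, 0.2924, 0.1459]
ee_rot: [-3.138, -0.009, 0.194]
wrist_force: [0.4, 0.0, -2.8]
width: 0.0398
finger_force: 29.9
```

Request:
servo_tool(commands=[0, 0, 0.06, 0, 0, 0, 0.03, 0, 0, 0.09, 0, 0, 0, 0.03, 0, 0, 0.09, 0, 0, 0, 0.03, 0, 0, 0.09, 0, 0, 0, 0.03])

```text
time: 10.65
tool_pos: [0.422, 0.2899, 0.0538]
ee_rot: [-3.141, -0.002, 0.191]
wrist_force: [0.1, 0.5, -2.8]
width: 0.0398
finger_force: 29.9
```

Run:
```python
from h import *
st();go(422.5,288.3,27,11.2)
```

```text
10.65 tcp [422.  289.9  53.8] rpy [-1.80e+02 -1.00e-01  1.09e+01] F [ 0.1  0.5 -2.8] w 39.8 ff 29.9
 shift mm [ 0.2  1.7 26.8] turn [-0.  -0.1 -0.3] j6 113 n 1
```

Request:
servo_tool(commands=[0, 0.001, 0.015, 0, 0, 0, 0.03, 0, 0.001, 0.024, 0, 0, 0, 0.03, 0, 0.001, 0.026, 0, 0, 0, 0.03, 0, 0.001, 0.026, 0, 0, 0, 0.03])

```text
time: 11.15
tool_pos: [0.4214, 0.2889, 0.0279]
ee_rot: [3.142, -0.001, 0.192]
wrist_force: [-2.3, -2.5, 4.5]
width: 0.0396
finger_force: 30.0
```

Request:
servo_tool(commands=[0, 0, 0.001, 0, 0, 0, 0.03, 0, 0, 0.002, 0, 0, 0, 0.03, 0, 0, 0.002, 0, 0, 0, 0.03])

```text
time: 11.52
tool_pos: [0.4214, 0.2889, 0.0278]
ee_rot: [3.141, -0.001, 0.192]
wrist_force: [-5.7, -4.8, 13.4]
width: 0.0399
finger_force: 30.0
```

Request:
servo_tool(commands=[0, 0, 0, 0, 0, 0, 0.056, 0, 0, 0, 0, 0, 0, 0.056, 0, 0, -0.06, 0, 0, 0, 0.056, 0, 0, -0.12, 0, 0, 0, 0.075, 0, 0, -0.15, 0, 0, 0, 0.075])

```text
time: 12.15
tool_pos: [0.4224, 0.2896, 0.1783]
ee_rot: [-3.14, -0.006, 0.191]
wrist_force: [0.3, 0.2, 0.4]
width: 0.0726
finger_force: 0.0
```

```bash
cat > m.py <<'E'
from h import *
st()
p=snapshot("top")
for t,z in dict(stick1=.036,carton=.054,bar1=.028,lid=.016).items():
  for r in spotter.trace(t,p):
    if r["conf"]>.25:
        b=r["box"];c=p["img"][int(b[1]+b[3]/2),int(b[0]+b[2]/2)]
        print(t,round(r["conf"],2),rect(p,r["region"],z),c)
E
python3 m.py;python3 - <<'E'
from h import *
p=snapshot("top")
cv2.imwrite("pics/top1.png",cv2.resize(p["img"][130:310,100:340],(800,600),interpolation=cv2.INTER_CUBIC))
E
```

```text
12.15 tcp [422.4 289.6 178.3] rpy [-179.9   -0.3   11. ] F [0.3 0.2 0.4] w 72.6 ff 0.0
stick1 0.92 [351.0, 273.6, 67.2, 43.6, 11.5] [39 37 35]
stick1 0.85 [477.4, 368.4, 62.7, 45.0, 10.2] [ 8 10  5]
stick1 0.49 [439.9, -47.4, 18.8, 18.7, 88.8] [180 179 175]
carton 0.8 [596.1, 0.4, 207.3, 192.7, 87.1] [ 76 125 156]
carton 0.69 [417.2, 308.8, 229.0, 147.1, 11.5] [36 36 30]
bar1 0.88 [666.6, 195.5, 84.2, 41.1, -16.8] [  0 177 175]
bar1 0.78 [430.7, -507.2, 84.2, 41.7, 62.1] [  0 179 176]
bar1 0.66 [618.3, -318.7, 85.8, 47.2, 8.4] [165 179 173]
bar1 0.65 [618.3, 322.1, 84.1, 43.8, 18.7] [179 178 176]
bar1 0.58 [584.4, -190.2, 83.7, 44.1, -16.2] [173 178 175]
lid 0.77 [404.4, -301.0, 213.6, 194.8, 81.6] [103 160 174]
lid 0.3 [479.0, 374.4, 65.0, 44.6, 11.1] [44 47 52]
```

View pics/top1.png

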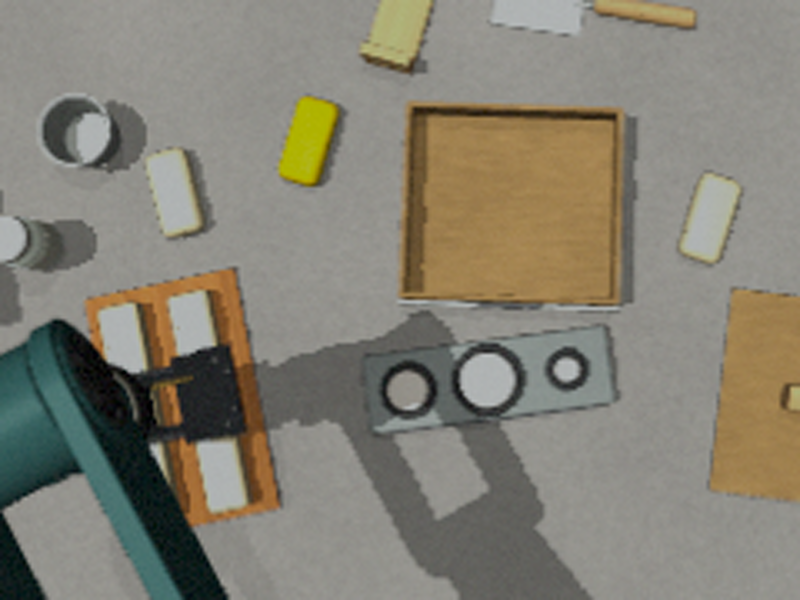

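Run:
```python
from h import *
p=snapshot("top")
q=[(408,102),(624,107),(618,302),(401,297)]
w=np.array([at(p,(100+(u+.5)/3.3333-.5,130+(v+.5)/3.3333-.5),.054)[:2]*1000 for u,v in q])
print(w.round(1),w.mean(0),[np.linalg.norm(w[i]-w[(i+1)%4]).round(1) for i in range(4)],[np.degrees(np.arctan2(*(w[i]-w[(i+1)%4])[::-1])).round(1) for i in range(4)])
go(618,323,150,16)
im=p["img"].astype(int)
h=cv2.cvtColor(p["img"],cv2.COLOR_BGR2HSV)
s=h[...,1];v=h[...,2]
# cream bar D by colour: threshold bright region
for n,(x,y) in dict(D=(618,322),A=(618,-319),C=(584,-190),L=(664,195)).items():
    u=proj(p,[x/1e3,y/1e3,.028]).astype(int);m=np.zeros(im.shape[:2],np.uint8)
    sub=(im.max(2)>150)|((im[...,2]-im[...,0])>25)
    m[u[1]-18:u[1]+18,u[0]-14:u[0]+14]=sub[u[1]-18:u[1]+18,u[0]-14:u[0]+14]
    print(n,rect(p,m>0,.022))
```

```text
[[ 696.2   95.2]
 [ 687.1 -109.2]
 [ 503.1  -98.1]
 [ 511.8  103.8]] [599.5387146   -2.05856374] [np.float64(204.6), np.float64(184.3), np.float64(202.1), np.float64(184.6)] [np.float64(87.4), np.float64(-3.4), np.float64(-92.5), np.float64(177.3)]
 shift mm [201.2   3.4  20.6] turn [ 0.1  0.3 -5. ] j6 102 n 4
D [620.0, 331.1, 89.0, 50.0, 14.1]
A [619.4, -321.4, 84.6, 50.6, 16.7]
C [585.4, -186.7, 84.0, 52.0, -19.4]
L [667.6, 199.3, 86.2, 53.1, -15.2]
```

Request:
servo_tool(commands=[0.201, 0.002, 0, 0, 0, -4, 0.075, 0.201, 0.002, 0, 0, 0, -4, 0.075, 0.201, 0.002, 0, 0, 0, -4, 0.075, 0.201, 0.002, 0.03, 0, 0, -4, 0.075, 0.201, 0.002, 0.09, 0, 0, -4, 0.075, 0.201, 0.002, 0.12, 0, 0, -4, 0.075, 0.201, 0.002, 0.12, 0, 0, -4, 0.075, 0.201, 0.002, 0.12, 0, 0, -4, 0.075])

```text
time: 13.5
tool_pos: [0.6192, 0.3253, 0.0552]
ee_rot: [-3.142, -0.001, 0.261]
wrist_force: [0.6, -0.1, 0.2]
width: 0.0751
finger_force: 0.0
```

Run:
```python
from h import *
st();go(618.5,323,15,15)
```

```text
13.5 tcp [619.2 325.3  55.2] rpy [-1.8e+02 -1.0e-01  1.5e+01] F [ 0.6 -0.1  0.2] w 75.1 ff 0.0
 shift mm [-1.3  2.  40.2] turn [-0.  -0.1 -0. ] j6 103 n 1
```

Request:
servo_tool(commands=[-0.001, 0.002, 0.02, 0, 0, 0, 0.075, -0.001, 0.002, 0.04, 0, 0, 0, 0.075, -0.001, 0.002, 0.04, 0, 0, 0, 0.075, -0.001, 0.002, 0.04, 0, 0, 0, 0.03, -0.001, 0.002, 0.04, 0, 0, 0, 0.03, -0.001, 0.002, 0.04, 0, 0, 0, 0.03, -0.001, 0.002, 0.04, 0, 0, 0, 0.03, -0.001, 0.002, 0.04, 0, 0, 0, 0.03])

```text
time: 14.5
tool_pos: [0.6184, 0.3231, 0.0148]
ee_rot: [-3.141, -0.0, 0.261]
wrist_force: [0.1, 0.5, 0.2]
width: 0.042
finger_force: 3.0
```

Request:
servo_tool(commands=[0, 0, -0.06, 0, 0, 0, 0.03, 0, 0, -0.12, 0, 0, 0, 0.03, -0.087, 0.261, -0.12, 0, 0, 18, 0.03, -0.087, 0.261, -0.12, 0, 0, 18, 0.03, -0.087, 0.261, -0.12, 0, 0, 18, 0.03, -0.087, 0.261, -0.12, 0, 0, 18, 0.03, -0.087, 0.261, -0.12, 0, 0, 18, 0.03, -0.087, 0.261, -0.12, 0, 0, 18, 0.03, -0.087, 0.261, -0.07, 0, 0, 18, 0.03, -0.087, 0.261, -0.07, 0, 0, 18, 0.03])

```text
time: 15.75
tool_pos: [0.5979, 0.0497, 0.0796]
ee_rot: [-3.142, 0.011, -0.052]
wrist_force: [-0.5, 0.4, -1.4]
width: 0.0417
finger_force: 30.0
```

Run:
```python
from h import *
st();go(602,48,26,-2.8)
```

```text
15.75 tcp [597.9  49.7  79.6] rpy [-180.     0.6   -3. ] F [-0.5  0.4 -1.4] w 41.7 ff 30.0
 shift mm [ 4.7  1.5 53.6] turn [-0.   0.6 -0.2] j6 97 n 1
```

Request:
servo_tool(commands=[0.002, 0.001, 0.03, 0, 0, 0, 0.03, 0.002, 0.001, 0.05, 0, 0, 0, 0.03, 0.002, 0.001, 0.056, 0, 0, 0, 0.03, 0.002, 0.001, 0.058, 0, 0, 0, 0.03, 0.002, 0.001, 0.058, 0, 0, 0, 0.03])

```text
time: 16.38
tool_pos: [0.6045, 0.0475, 0.028]
ee_rot: [-3.142, -0.002, -0.053]
wrist_force: [-0.5, 0.3, -1.4]
width: 0.0419
finger_force: 30.0
```

Request:
servo_tool(commands=[0, 0, 0.002, 0, 0, 0, 0.03, 0, 0, 0.003, 0, 0, 0, 0.03, 0, 0, 0.003, 0, 0, 0, 0.06, 0, 0, 0.003, 0, 0, 0, 0.06, 0, 0, -0.06, 0, 0, 0, 0.06, 0, 0, -0.12, 0, 0, 0, 0.075, 0, 0, -0.12, 0, 0, 0, 0.075])

```text
time: 17.25
tool_pos: [0.6074, 0.0471, 0.1539]
ee_rot: [-3.141, -0.014, -0.053]
wrist_force: [-0.2, 0.8, -0.4]
width: 0.0742
finger_force: 0.0
```

```bash
python3 m.py|grep -v lid;python3 - <<'E'
from h import *
go(585,-189,55,-18)
E
```

```text
17.25 tcp [607.4  47.1 153.9] rpy [-180.    -0.8   -3. ] F [-0.2  0.8 -0.4] w 74.2 ff 0.0
stick1 0.96 [419.4, 286.9, 209.5, 46.7, 12.1] [179 180 175]
stick1 0.89 [409.7, 355.2, 205.8, 44.3, 10.7] [180 180 177]
carton 0.71 [593.0, -55.2, 189.7, 96.8, -1.7] [112 116  73]
bar1 0.87 [429.0, -508.7, 86.2, 41.9, 63.7] [  0 179 177]
bar1 0.83 [618.1, -319.1, 86.4, 47.8, 8.4] [169 180 175]
bar1 0.77 [665.2, 202.8, 78.4, 29.0, 0.0] [  0 179 177]
bar1 0.67 [584.3, -187.4, 83.6, 44.7, -19.4] [179 181 176]
bar1 0.48 [582.8, 51.0, 38.4, 35.3, 88.8] [115 149 158]
 shift mm [ -4.3 236.7  89. ] turn [ 0.   0.3 15. ] j6 90 n 4
```

Request:
servo_tool(commands=[-0.005, 0.235, 0, 0, 0, 15, 0.075, -0.005, 0.235, 0, 0, 0, 15, 0.075, -0.005, 0.235, 0, 0, 0, 15, 0.075, -0.005, 0.235, 0.01, 0, 0, 15, 0.075, -0.005, 0.235, 0.06, 0, 0, 15, 0.075, -0.005, 0.235, 0.095, 0, 0, 15, 0.075, -0.005, 0.235, 0.095, 0, 0, 15, 0.075, -0.005, 0.235, 0.095, 0, 0, 15, 0.075])

```text
time: 18.5
tool_pos: [0.5866, -0.1872, 0.052]
ee_rot: [3.142, -0.0, -0.315]
wrist_force: [0.7, -0.3, -0.4]
width: 0.0751
finger_force: 0.0
```

Run:
```python
from h import *
st();go(584.5,-188,15,-18)
```

```text
18.5 tcp [ 586.6 -187.2   52. ] rpy [180.  -0. -18.] F [ 0.7 -0.3 -0.4] w 75.1 ff 0.0
 shift mm [-1.7  1.4 37. ] turn [ 0. -0. -0.] j6 90 n 1
```

Request:
servo_tool(commands=[-0.001, 0.001, 0.02, 0, 0, 0, 0.075, -0.001, 0.001, 0.037, 0, 0, 0, 0.075, -0.001, 0.001, 0.037, 0, 0, 0, 0.075, -0.001, 0.001, 0.037, 0, 0, 0, 0.03, -0.001, 0.001, 0.037, 0, 0, 0, 0.03, -0.001, 0.001, 0.037, 0, 0, 0, 0.03, -0.001, 0.001, 0.037, 0, 0, 0, 0.03, -0.001, 0.001, 0.037, 0, 0, 0, 0.03, -0.001, 0.001, 0.037, 0, 0, 0, 0.03])

```text
time: 19.62
tool_pos: [0.5854, -0.1887, 0.0155]
ee_rot: [3.14, -0.002, -0.315]
wrist_force: [-1.1, -3.8, 5.1]
width: 0.0417
finger_force: 30.0
```

Request:
servo_tool(commands=[0, 0, -0.06, 0, 0, 0, 0.03, 0, 0, -0.12, 0, 0, 0, 0.03, -0.073, -0.122, -0.12, 0, 0, -105, 0.03, -0.073, -0.122, -0.12, 0, 0, -105, 0.03, -0.073, -0.122, -0.12, 0, 0, -105, 0.03, -0.073, -0.122, -0.12, 0, 0, -105, 0.03, -0.073, -0.122, -0.12, 0, 0, -105, 0.03, -0.073, -0.122, -0.12, 0, 0, -105, 0.03, -0.073, -0.122, -0.12, 0, 0, -105, 0.03, -0.073, -0.122, -0.12, 0, 0, -105, 0.03])

```text
time: 20.88
tool_pos: [0.5523, -0.0481, 0.133]
ee_rot: [-3.138, -0.001, 1.192]
wrist_force: [0.3, -0.1, -0.6]
width: 0.0417
finger_force: 30.0
```

Run:
```python
from h import *
st();go(553,-49,26,87.2)
```

```text
20.88 tcp [552.3 -48.1 133. ] rpy [-1.798e+02 -1.000e-01  6.830e+01] F [ 0.3 -0.1 -0.6] w 41.7 ff 30.0
 shift mm [ -0.7   1.3 107. ] turn [ -0.2  -0.1 -18.9] j6 -2 n 2
```

Request:
servo_tool(commands=[-0.001, 0.001, 0, 0, 0, -19, 0.03, -0.001, 0.001, 0, 0, 0, -19, 0.03, -0.001, 0.001, 0.05, 0, 0, -19, 0.03, -0.001, 0.001, 0.085, 0, 0, -19, 0.03, -0.001, 0.001, 0.1, 0, 0, -19, 0.03, -0.001, 0.001, 0.106, 0, 0, -19, 0.03, -0.001, 0.001, 0.106, 0, 0, -19, 0.03])

```text
time: 21.75
tool_pos: [0.5544, -0.0505, 0.0293]
ee_rot: [3.14, -0.0, 1.517]
wrist_force: [-0.4, 0.6, -0.3]
width: 0.0419
finger_force: 30.0
```

Request:
servo_tool(commands=[0, 0, 0.003, 0, 0, 0, 0.03, 0, 0, 0.004, 0, 0, 0, 0.03, 0, 0, 0.004, 0, 0, 0, 0.06, 0, 0, 0.004, 0, 0, 0, 0.06, 0, 0, -0.06, 0, 0, 0, 0.06, 0, 0, -0.12, 0, 0, 0, 0.075, 0, 0, -0.12, 0, 0, 0, 0.075])

```text
time: 22.62
tool_pos: [0.5576, -0.0512, 0.1557]
ee_rot: [3.128, 0.002, 1.517]
wrist_force: [-0.1, -0.0, 0.2]
width: 0.0741
finger_force: 0.0
```

```bash
python3 m.py|grep -v lid;python3 - <<'E'
from h import *
go(618.5,-320,55,10)
E
```

```text
22.62 tcp [557.6 -51.2 155.7] rpy [1.792e+02 1.000e-01 8.690e+01] F [-0.1 -0.   0.2] w 74.1 ff 0.0
stick1 0.89 [418.2, 287.0, 211.8, 47.4, 12.1] [179 179 175]
stick1 0.79 [409.1, 354.6, 207.0, 46.3, 10.7] [179 179 176]
stick1 0.47 [710.9, -389.0, 196.6, 45.4, 51.0] [178 179 175]
carton 0.34 [597.8, 57.9, 196.3, 91.9, -3.2] [102 106  64]
bar1 0.91 [618.1, -319.5, 86.5, 44.9, 9.2] [170 177 173]
bar1 0.65 [665.4, 193.8, 85.7, 39.8, -15.9] [ 17 179 175]
bar1 0.63 [608.7, 50.5, 87.1, 44.8, -0.8] [179 179 175]
bar1 0.6 [417.2, 314.8, 232.4, 147.0, 11.4] [130 163 174]
bar1 0.58 [431.1, -509.1, 87.4, 42.9, 63.7] [  0 178 174]
 shift mm [-265.8   80.9   90.4] turn [-0.2  0.2 76.9] j6 53 n 8
```

Request:
servo_tool(commands=[-0.266, 0.08, 0, 0, 0, 77, 0.075, -0.266, 0.08, 0, 0, 0, 77, 0.075, -0.266, 0.08, 0, 0, 0, 77, 0.075, -0.266, 0.08, 0, 0, 0, 77, 0.075, -0.266, 0.08, 0, 0, 0, 77, 0.075, -0.266, 0.08, 0, 0, 0, 77, 0.075, -0.266, 0.08, 0, 0, 0, 77, 0.075, -0.266, 0.08, 0.05, 0, 0, 77, 0.075, -0.266, 0.08, 0.095, 0, 0, 77, 0.075, -0.266, 0.08, 0.095, 0, 0, 77, 0.075])

```text
time: 24.12
tool_pos: [0.6151, -0.3179, 0.0454]
ee_rot: [-3.132, 0.011, 0.173]
wrist_force: [-0.4, 0.2, -0.6]
width: 0.0749
finger_force: 0.0
```

Run:
```python
from h import *
st();go(618.5,-320.3,15,10)
```

```text
24.12 tcp [ 615.1 -317.9   45.4] rpy [-179.4    0.6    9.9] F [-0.4  0.2 -0.6] w 74.9 ff 0.0
 shift mm [ 3.3  3.3 30.4] turn [-0.6  0.6 -0.1] j6 53 n 1
```

Request:
servo_tool(commands=[0.001, 0.002, 0.02, 0, 0, 0, 0.075, 0.001, 0.002, 0.034, 0, 0, 0, 0.075, 0.001, 0.002, 0.034, 0, 0, 0, 0.075])

```text
time: 24.5
tool_pos: [0.6202, -0.322, 0.0185]
ee_rot: [-3.14, 0.001, 0.173]
wrist_force: [0.6, -0.2, -0.5]
width: 0.0753
finger_force: 0.0
```

Request:
servo_tool(commands=[0, 0, 0.003, 0, 0, 0, 0.075, 0, 0, 0.003, 0, 0, 0, 0.03, 0, 0, 0.003, 0, 0, 0, 0.03, 0, 0, 0.003, 0, 0, 0, 0.03, 0, 0, 0.003, 0, 0, 0, 0.03, 0, 0, 0.003, 0, 0, 0, 0.03, 0, 0, 0.003, 0, 0, 0, 0.03])

```text
time: 25.38
tool_pos: [0.621, -0.3228, 0.017]
ee_rot: [3.14, -0.001, 0.173]
wrist_force: [0.2, -1.3, 1.4]
width: 0.0419
finger_force: 30.0
```

Request:
servo_tool(commands=[0, 0, -0.06, 0, 0, 0, 0.03, 0, 0, -0.12, 0, 0, 0, 0.03, 0.068, -0.26, -0.12, 0, 0, -77, 0.03, 0.068, -0.26, -0.12, 0, 0, -77, 0.03, 0.068, -0.26, -0.12, 0, 0, -77, 0.03, 0.068, -0.26, -0.12, 0, 0, -77, 0.03, 0.068, -0.26, -0.12, 0, 0, -77, 0.03, 0.068, -0.26, -0.12, 0, 0, -77, 0.03, 0.068, -0.26, -0.12, 0, 0, -77, 0.03, 0.068, -0.26, -0.12, 0, 0, -77, 0.03])

```text
time: 26.62
tool_pos: [0.6423, -0.0539, 0.1356]
ee_rot: [-3.14, -0.001, 1.517]
wrist_force: [-0.2, -0.2, -1.4]
width: 0.0418
finger_force: 30.0
```

Run:
```python
from h import *
st();go(640,-53,27,87.2)
```

```text
26.62 tcp [642.3 -53.9 135.6] rpy [-179.9   -0.    86.9] F [-0.2 -0.2 -1.4] w 41.8 ff 30.0
 shift mm [  0.8  -2.1 108.6] turn [-0.1 -0.  -0.3] j6 -2 n 1
```

Request:
servo_tool(commands=[0, -0.001, 0.05, 0, 0, 0, 0.03, 0, -0.001, 0.085, 0, 0, 0, 0.03, 0, -0.001, 0.1, 0, 0, 0, 0.03, 0, -0.001, 0.106, 0, 0, 0, 0.03, 0, -0.001, 0.106, 0, 0, 0, 0.03])

```text
time: 27.25
tool_pos: [0.6427, -0.0546, 0.0316]
ee_rot: [3.14, 0.0, 1.516]
wrist_force: [0.3, 0.5, -1.2]
width: 0.0417
finger_force: 30.0
```

Request:
servo_tool(commands=[0, 0, 0.001, 0, 0, 0, 0.03, 0, 0, 0.002, 0, 0, 0, 0.03, 0, 0, 0.002, 0, 0, 0, 0.03])

```text
time: 27.62
tool_pos: [0.6422, -0.0545, 0.029]
ee_rot: [3.141, 0.0, 1.517]
wrist_force: [-0.5, -0.7, -1.7]
width: 0.0414
finger_force: 30.0
```

Request:
servo_tool(commands=[0, 0, 0.0015, 0, 0, 0, 0.03, 0, 0, 0.0015, 0, 0, 0, 0.06, 0, 0, 0.0015, 0, 0, 0, 0.06, 0, 0, -0.06, 0, 0, 0, 0.06, 0, 0, -0.12, 0, 0, 0, 0.06, -0.258, -0.225, -0.14, 0, 0, 5, 0.06, -0.258, -0.225, -0.14, 0, 0, 5, 0.06, -0.258, -0.225, -0.14, 0, 0, 5, 0.06, -0.258, -0.225, -0.14, 0, 0, 5, 0.06])

```text
time: 28.75
tool_pos: [0.4666, -0.2345, 0.1634]
ee_rot: [3.141, 0.001, 1.43]
wrist_force: [1.0, -0.7, 0.1]
width: 0.0596
finger_force: 0.0
```

Request:
servo_tool(commands=[-0.09, -0.085, 0, 0, 0, 0, 0.06, -0.09, -0.085, 0, 0, 0, 0, 0.06, -0.09, -0.085, 0, 0, 0, 0, 0.06])

```text
time: 29.12
tool_pos: [0.3684, -0.3128, 0.1634]
ee_rot: [-3.142, 0.001, 1.423]
wrist_force: [0.9, -0.2, 0.4]
width: 0.0602
finger_force: 0.0
```

```bash
python3 m.py;python3 - <<'E'
from h import *
p=snapshot("top")
cv2.imwrite("pics/top2.png",cv2.resize(p["img"][150:300,190:390],(800,600),interpolation=cv2.INTER_CUBIC))
go(404,-301,70,81.6)
E
```

```text
29.12 tcp [ 368.4 -312.8  163.4] rpy [-1.80e+02  1.00e-01  8.15e+01] F [ 0.9 -0.2  0.4] w 60.2 ff 0.0
stick1 0.86 [409.4, 355.0, 206.4, 44.8, 10.8] [177 176 172]
stick1 0.81 [419.9, 286.8, 210.1, 47.0, 11.2] [176 176 172]
carton 0.9 [595.0, 0.1, 208.7, 190.5, 87.7] [ 77 125 158]
carton 0.75 [425.6, 88.4, 104.7, 78.0, -85.4] [176 177 172]
carton 0.55 [418.5, 310.7, 231.4, 151.3, 11.4] [ 57 111 167]
bar1 0.8 [607.1, 50.4, 83.7, 44.7, -1.2] [175 177 173]
bar1 0.72 [431.2, -509.3, 87.4, 44.6, 62.1] [  0 174 171]
bar1 0.69 [642.0, -52.7, 83.5, 42.1, 88.8] [171 174 171]
bar1 0.65 [553.6, -47.3, 82.8, 44.7, 88.8] [174 175 171]
bar1 0.52 [666.0, 194.4, 83.5, 41.1, -16.1] [ 14 175 173]
bar1 0.42 [784.0, 106.0, 101.7, 54.8, -17.4] [114 170 172]
bar1 0.29 [405.3, -298.3, 210.8, 195.3, 81.3] [119 174 175]
lid 0.62 [404.0, -301.2, 213.5, 198.6, 81.8] [113 169 174]
lid 0.6 [601.7, 1.0, 215.4, 199.0, 87.7] [ 81 129 159]
 shift mm [12.8 30.2 93. ] turn [ 0.  -0.   0.5] j6 -28 n 1
```

View pics/top2.png

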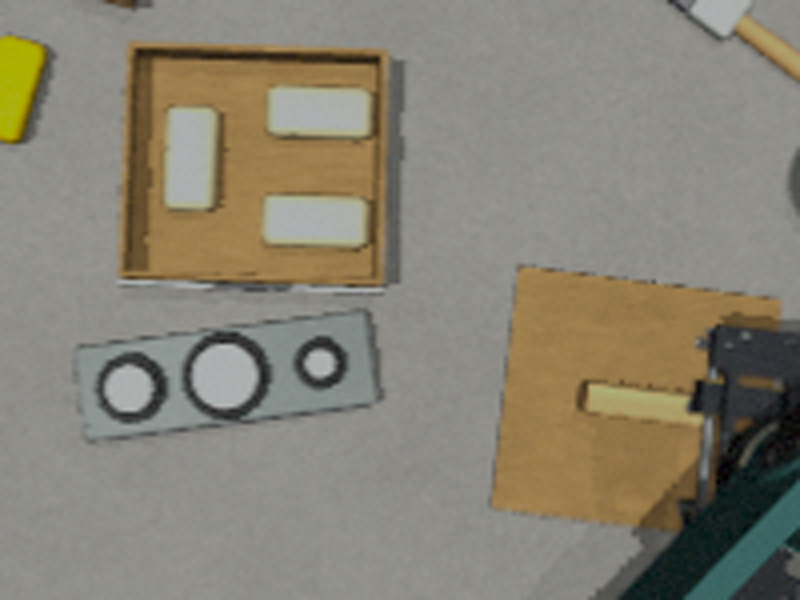

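Request:
servo_tool(commands=[0.013, 0.03, 0.04, 0, 0, 0, 0.06, 0.013, 0.03, 0.09, 0, 0, 0, 0.06, 0.013, 0.03, 0.09, 0, 0, 0, 0.06, 0.013, 0.03, 0.09, 0, 0, 0, 0.06])

```text
time: 29.92
tool_pos: [0.4038, -0.3021, 0.0747]
ee_rot: [3.14, 0.001, 1.431]
wrist_force: [0.5, 0.1, 1.3]
width: 0.0601
finger_force: 0.0
```

Run:
```python
from h import *
st();go(404,-301,34,81.7)
p=snapshot("top")
q=[(131,43),(388,50),(383,284),(120,278)]
w=np.array([at(p,(190+(u+.5)/4-.5,150+(v+.5)/4-.5),.054)[:2]*1000 for u,v in q])
print(w.round(1),w.mean(0),[np.linalg.norm(w[i]-w[(i+1)%4]).round(1) for i in range(4)],[np.degrees(np.arctan2(*(w[i]-w[(i+1)%4])[::-1])).round(1) for i in range(4)])
# interior edge: brown floor hue vs; sidecam corners
s=snapshot("side");c=s["img"][150:270,170:330]
for X,Y in((1,1),(1,-1),(-1,-1),(-1,1)):
    r=Ro.from_euler("z",-2.8,degrees=True).apply([93*X,103*Y,0])+[599.5,-2,54]
    for pp,n in((p,"t"),(s,"s")):
        u=proj(pp,r/1000);print(n,u.round(1))
    cv2.circle(c,tuple(int(v) for v in (u-[170,150]).round()),0,(0,0,255))
cv2.imwrite("pics/side1.png",cv2.resize(c,(800,600),interpolation=cv2.INTER_CUBIC))
```

```text
29.93 tcp [ 403.8 -302.1   74.7] rpy [1.799e+02 1.000e-01 8.200e+01] F [0.5 0.1 1.3] w 60.1 ff 0.0
 shift mm [ 1.1 -0.1 40.7] turn [0.1 0.1 0.3] j6 -28 n 1
[[ 695.8   94.2]
 [ 685.9 -108.4]
 [ 501.9  -99.1]
 [ 510.7  104.8]] [598.5567648   -2.11079347] [np.float64(202.9), np.float64(184.2), np.float64(204.1), np.float64(185.4)] [np.float64(87.2), np.float64(-2.9), np.float64(-92.5), np.float64(176.7)]
t [221.7 159.9]
s [195.3 206.6]
t [286.9 161.7]
s [238.9 177.6]
t [285.8 220.7]
s [290.6 194.7]
t [219.4 218.8]
s [251.4 229.5]
```

View pics/side1.png

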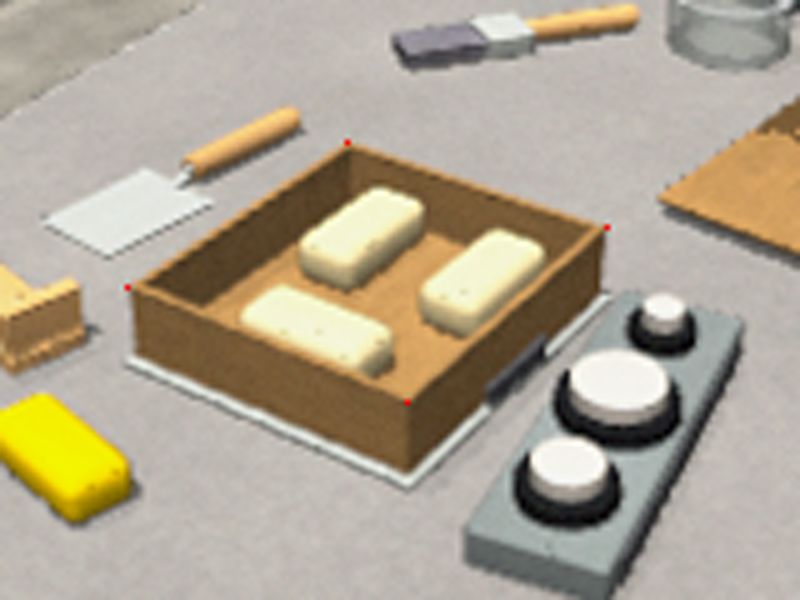

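Request:
servo_tool(commands=[0.001, 0, 0.025, 0, 0, 0, 0.06, 0.001, 0, 0.04, 0, 0, 0, 0.06, 0.001, 0, 0.04, 0, 0, 0, 0.06, 0.001, 0, 0.04, 0, 0, 0, 0.01, 0.001, 0, 0.04, 0, 0, 0, 0.01, 0.001, 0, 0.04, 0, 0, 0, 0.01, 0.001, 0, 0.04, 0, 0, 0, 0.01, 0.001, 0, 0.04, 0, 0, 0, 0.01])

```text
time: 31.02
tool_pos: [0.4034, -0.3011, 0.0336]
ee_rot: [3.14, 0.0, 1.429]
wrist_force: [1.1, -0.8, 0.7]
width: 0.0236
finger_force: 30.0
```

Run:
```python
from h import *
st();go(599.2,-2,85,87.2)
```

```text
31.02 tcp [ 403.4 -301.1   33.6] rpy [179.9   0.   81.9] F [ 1.1 -0.8  0.7] w 23.6 ff 30.0
 shift mm [323.7 151.8 -51.4] turn [ 0.1  0.  -5.3] j6 3 n 6
```

Request:
servo_tool(commands=[0, 0, -0.04, 0, 0, 0, 0.01, 0, 0, -0.1, 0, 0, 0, 0.01, 0.05, 0.02, -0.13, 0, 0, 0, 0.01, 0.1, 0.045, -0.13, 0, 0, -2, 0.01, 0.155, 0.07, -0.13, 0, 0, -3, 0.01, 0.21, 0.1, -0.13, 0, 0, -4, 0.01, 0.265, 0.125, -0.13, 0, 0, -5, 0.01, 0.31, 0.145, -0.13, 0, 0, -5.3, 0.01, 0.324, 0.152, -0.13, 0, 0, -5.3, 0.01, 0.324, 0.152, -0.13, 0, 0, -5.3, 0.01])

```text
time: 32.28
tool_pos: [0.5983, -0.0012, 0.1617]
ee_rot: [-3.138, 0.001, 1.523]
wrist_force: [-0.1, -0.1, -3.2]
width: 0.0237
finger_force: 30.0
```

Request:
servo_tool(commands=[0, 0, 0.03, 0, 0, 0, 0.01, 0, 0, 0.06, 0, 0, 0, 0.01, 0, 0, 0.065, 0, 0, 0, 0.01, 0, 0, 0.065, 0, 0, 0, 0.01])

```text
time: 32.78
tool_pos: [0.5986, -0.0027, 0.0984]
ee_rot: [-3.141, 0.0, 1.521]
wrist_force: [0.9, 0.7, -3.4]
width: 0.024
finger_force: 30.0
```

Run:
```python
from h import *
st();go(599.2,-2,78,87.2)
z=robot.get_obs()["tool_pos"][2]-.0336+.016
p=snapshot("top")
for r in spotter.trace("lid",p)[:3]: print(r["conf"],rect(p,r["region"],z))
s=snapshot("side");c=s["img"][130:250,170:330]
cv2.imwrite("pics/side2.png",np.hstack([cv2.resize(c,(400,300)),cv2.resize(p["img"][140:245,190:330],(400,300))]))
```

```text
32.77 tcp [598.6  -2.7  98.4] rpy [-180.     0.    87.1] F [ 0.9  0.7 -3.4] w 24.0 ff 30.0
 shift mm [ 0.7  0.6 20.4] turn [-0.   0.  -0.1] j6 3 n 1
0.57 [592.3, -91.8, 191.6, 36.9, -3.4]
```

View pics/side2.png

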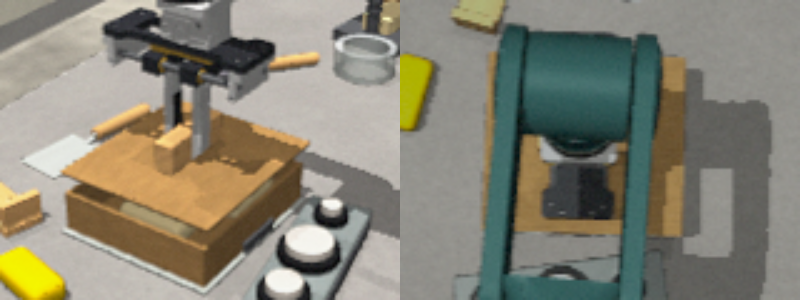

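Run:
```python
from h import *
s=snapshot("side");z=98.4-33.6+16
for (X,Y),q in {(1,1):(64,172),(1,-1):(135,105),(-1,-1):(309,143),(-1,1):(202,229)}.items():
    r=Ro.from_euler("z",-2.8,degrees=True).apply([97*X,107*Y,0])+[599,-2.7,z]
    m=at(s,(170+(q[0]+.5)/2.5-.5,130+(q[1]+.5)/2.5-.5),z/1e3)*1000
    print(r.round(1),m.round(1),(m-r)[:2].round(1))
```

```text
[701.1  99.4  80.8] [695.   96.3  80.8] [-6.2 -3.1]
[ 690.7 -114.3   80.8] [720.9 -74.9  80.8] [30.2 39.4]
[ 496.9 -104.8   80.8] [ 496.2 -102.9   80.8] [-0.7  1.9]
[507.3 108.9  80.8] [512.4 108.7  80.8] [ 5.1 -0.2]
```

Request:
servo_tool(commands=[0.0005, 0.0005, 0.008, 0, 0, 0, 0.01, 0.0005, 0.0005, 0.014, 0, 0, 0, 0.01, 0.0005, 0.0005, 0.018, 0, 0, 0, 0.01, 0.0005, 0.0005, 0.02, 0, 0, 0, 0.01, 0.0005, 0.0005, 0.02, 0, 0, 0, 0.01])

```text
time: 33.6
tool_pos: [0.5996, -0.001, 0.0782]
ee_rot: [3.141, 0.0, 1.522]
wrist_force: [0.1, -0.8, -3.8]
width: 0.0237
finger_force: 30.0
```

Request:
servo_tool(commands=[0, 0, 0.001, 0, 0, 0, 0.01, 0, 0, 0.0015, 0, 0, 0, 0.01, 0, 0, 0.0015, 0, 0, 0, 0.01])

```text
time: 33.98
tool_pos: [0.5998, -0.0011, 0.0776]
ee_rot: [3.141, 0.0, 1.522]
wrist_force: [-1.5, -0.1, 2.1]
width: 0.0239
finger_force: 30.0
```

Request:
servo_tool(commands=[0, 0, 0, 0, 0, 0, 0.05, 0, 0, 0, 0, 0, 0, 0.05, 0, 0, -0.04, 0, 0, 0, 0.05, 0, 0, -0.1, 0, 0, 0, 0.05, 0.02, -0.25, -0.12, 0, 0, 0, 0.03, 0.02, -0.25, -0.12, 0, 0, 0, 0.0, 0.02, -0.25, -0.12, 0, 0, 0, 0.0, 0.02, -0.25, -0.12, 0, 0, 0, 0.0])

```text
time: 34.98
tool_pos: [0.3506, 0.0311, 0.1967]
ee_rot: [3.141, 0.0, 1.522]
wrist_force: [0.2, 1.3, 1.2]
width: 0.0129
finger_force: 0.0
```

Run:
```python
from h import *
st()
p=snapshot("top");s=snapshot("side")
for r in spotter.trace("lid",p)[:3]: print(r["conf"],rect(p,r["region"],.06))
a=cv2.resize(p["img"][150:270,180:340],(400,300),interpolation=cv2.INTER_CUBIC);b=cv2.resize(s["img"][130:250,170:330],(400,300),interpolation=cv2.INTER_CUBIC)
cv2.imwrite("pics/lid.png",cv2.resize(np.hstack([b,a]),(800,300)))
for t in("key_large","key_medium","key_small"):
    for pp,n in((p,"t"),(s,"s")):
        for r in spotter.trace(t,pp)[:3]: print(t,n,round(r["conf"],2),rect(pp,r["region"],.04))
```

```text
34.98 tcp [350.6  31.1 196.7] rpy [179.9   0.   87.2] F [0.2 1.3 1.2] w 12.9 ff 0.0
0.85 [598.7, -1.2, 213.6, 193.7, 87.2]
0.75 [675.8, 405.2, 71.6, 67.2, 88.7]
0.44 [420.7, 280.5, 203.3, 45.5, 11.1]
key_large t 0.5 [445.5, 25.5, 46.9, 24.0, 84.1]
key_large s 0.82 [436.1, 23.0, 62.9, 49.2, -66.0]
key_medium t 0.45 [425.9, 102.8, 34.1, 31.3, -0.8]
key_medium s 0.43 [425.7, 100.7, 49.7, 41.8, -58.4]
key_small t 0.58 [441.5, -48.9, 15.6, 15.5, 88.8]
key_small s 0.25 [401.5, 368.6, 208.8, 54.5, 10.2]
```

View pics/lid.png

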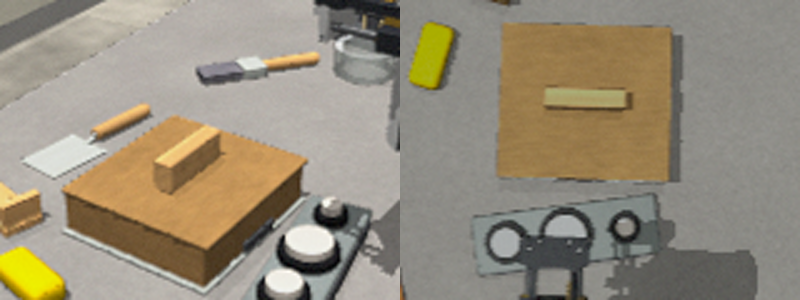

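Run:
```python
from h import *
st();go(433.5,26.7,70,84)
```

```text
35.42 tcp [353.3  30.7 196.1] rpy [-179.9    0.    87.2] F [-0.2 -0.  -0.6] w 0.5 ff 0.0
 shift mm [-1.00e-01  8.05e+01  1.26e+02] turn [-0.1  0.   3.2] j6 10 n 2
```

Request:
servo_tool(commands=[0, 0.05, 0, 0, 0, 3, 0, 0, 0.08, 0.03, 0, 0, 3, 0, 0, 0.08, 0.09, 0, 0, 3, 0, 0, 0.08, 0.126, 0, 0, 3, 0, 0, 0.08, 0.126, 0, 0, 3, 0, 0, 0.08, 0.126, 0, 0, 3, 0])

```text
time: 36.17
tool_pos: [0.4336, 0.0269, 0.0717]
ee_rot: [3.14, -0.0, 1.47]
wrist_force: [0.2, -0.2, 1.5]
width: 0.0004
finger_force: 0.0
```

Request:
servo_tool(commands=[0, 0, 0.006, 0, 0, 0, 0, 0, 0, 0.012, 0, 0, 0, 0, 0, 0, 0.014, 0, 0, 0, 0, 0, 0, 0.014, 0, 0, 0, 0])

```text
time: 36.67
tool_pos: [0.4329, 0.027, 0.0572]
ee_rot: [3.14, 0.0, 1.47]
wrist_force: [1.6, -0.2, 2.0]
width: 0.0003
finger_force: 1.2
```

Request:
servo_tool(commands=[0, 0, 0.002, 0, 0, 0, 0, 0, 0, 0.004, 0, 0, 0, 0, 0, 0, 0.004, 0, 0, 0, 0])

```text
time: 37.05
tool_pos: [0.4329, 0.027, 0.053]
ee_rot: [3.14, 0.0, 1.47]
wrist_force: [1.2, -0.3, 5.1]
width: 0.0003
finger_force: 2.2
```

Request:
servo_tool(commands=[0, 0, 0.002, 0, 0, 0, 0, 0, 0, 0.004, 0, 0, 0, 0, 0, 0, 0.004, 0, 0, 0, 0])

```text
time: 37.42
tool_pos: [0.4331, 0.027, 0.0519]
ee_rot: [3.14, 0.0, 1.47]
wrist_force: [-5.3, -0.5, 20.3]
width: 0.0005
finger_force: 10.1
```

Request:
servo_tool(commands=[0, 0, 0.002, 0, 0, 0, 0, 0, 0, 0.002, 0, 0, 0, 0, 0, 0, 0.002, 0, 0, 0, 0])

```text
time: 37.8
tool_pos: [0.4331, 0.027, 0.0517]
ee_rot: [3.139, 0.0, 1.47]
wrist_force: [-9.1, -0.2, 29.4]
width: 0.0006
finger_force: 14.8
```

Request:
servo_tool(commands=[0, 0, -0.015, 0, 0, 0, 0, 0, 0, -0.03, 0, 0, 0, 0, 0.04, -0.008, -0.03, 0, 0, 0, 0, 0.074, -0.015, -0.03, 0, 0, 0, 0, 0.074, -0.015, -0.03, 0, 0, 0, 0, 0.074, -0.015, -0.03, 0, 0, 0, 0])

```text
time: 38.55
tool_pos: [0.4241, 0.1016, 0.0758]
ee_rot: [-3.14, 0.001, 1.47]
wrist_force: [0.5, -0.7, -0.3]
width: 0.0009
finger_force: 0.0
```

Request:
servo_tool(commands=[0, 0, 0.01, 0, 0, 0, 0, 0, 0, 0.018, 0, 0, 0, 0, 0, 0, 0.024, 0, 0, 0, 0, 0, 0, 0.024, 0, 0, 0, 0])

```text
time: 39.05
tool_pos: [0.4245, 0.1014, 0.0526]
ee_rot: [-3.141, 0.001, 1.469]
wrist_force: [-1.4, -1.7, 4.1]
width: 0.0006
finger_force: 2.3
```

Request:
servo_tool(commands=[0, 0, 0.002, 0, 0, 0, 0, 0, 0, 0.004, 0, 0, 0, 0, 0, 0, 0.005, 0, 0, 0, 0, 0, 0, 0.005, 0, 0, 0, 0])

```text
time: 39.55
tool_pos: [0.4247, 0.1014, 0.0518]
ee_rot: [-3.141, 0.002, 1.47]
wrist_force: [-12.1, -3.1, 26.6]
width: 0.0006
finger_force: 12.9
```

Request:
servo_tool(commands=[0, 0, -0.015, 0, 0, 0, 0, 0, 0, -0.035, 0, 0, 0, 0, -0.05, 0.01, -0.04, 0, 0, 0, 0, -0.1, 0.021, -0.04, 0, 0, 0, 0, -0.148, 0.0315, -0.03, 0, 0, 0, 0, -0.148, 0.0315, -0.03, 0, 0, 0, 0, -0.148, 0.0315, -0.03, 0, 0, 0, 0])

```text
time: 40.42
tool_pos: [0.4409, -0.0479, 0.0771]
ee_rot: [-3.141, -0.001, 1.469]
wrist_force: [-0.5, 0.5, 0.0]
width: 0.0004
finger_force: 0.0
```

Run:
```python
from h import *
st();go(441.5,-49,52,84.2)
```

```text
40.42 tcp [440.9 -47.9  77.1] rpy [-1.799e+02 -1.000e-01  8.420e+01] F [-0.5  0.5  0. ] w 0.4 ff 0.0
 shift mm [-1.1  0.8 25.1] turn [-0.1 -0.1 -0. ] j6 -1 n 1
```

Request:
servo_tool(commands=[-0.001, 0.001, 0.01, 0, 0, 0, 0, -0.001, 0.001, 0.018, 0, 0, 0, 0, -0.001, 0.001, 0.024, 0, 0, 0, 0, -0.001, 0.001, 0.024, 0, 0, 0, 0])

```text
time: 40.92
tool_pos: [0.4419, -0.0484, 0.0535]
ee_rot: [-3.141, -0.001, 1.47]
wrist_force: [-1.4, 2.2, 3.6]
width: 0.0003
finger_force: 2.1
```

Request:
servo_tool(commands=[0, 0, 0.002, 0, 0, 0, 0, 0, 0, 0.004, 0, 0, 0, 0, 0, 0, 0.005, 0, 0, 0, 0, 0, 0, 0.005, 0, 0, 0, 0])

```text
time: 41.42
tool_pos: [0.4421, -0.0485, 0.0519]
ee_rot: [3.141, -0.002, 1.47]
wrist_force: [-8.5, 5.6, 20.8]
width: 0.0004
finger_force: 10.2
```

Request:
servo_tool(commands=[0, 0, -0.03, 0, 0, 0, 0, 0, 0, -0.08, 0, 0, 0, 0, 0, -0.05, -0.14, 0, 0, 0, 0, 0, -0.1, -0.16, 0, 0, 0, 0, 0, -0.12, -0.16, 0, 0, 0, 0, 0, -0.12, -0.16, 0, 0, 0, 0, 0, -0.12, -0.16, 0, 0, 0, 0])

```text
time: 42.3
tool_pos: [0.3231, -0.0375, 0.2078]
ee_rot: [-3.141, 0.0, 1.469]
wrist_force: [0.8, 0.6, -0.1]
width: 0.0005
finger_force: 0.0
```

```bash
python3 m.py|grep -v carton
python3 - <<'E'
from h import *
p=snapshot("top");cv2.imwrite("pics/end.png",cv2.resize(p["img"],(800,600)))
E
```

```text
42.3 tcp [323.1 -37.5 207.8] rpy [-180.     0.    84.2] F [ 0.8  0.6 -0.1] w 0.5 ff 0.0
stick1 0.91 [419.5, 286.6, 209.5, 44.6, 11.6] [172 171 169]
stick1 0.68 [409.9, 355.0, 205.3, 45.0, 11.3] [172 172 168]
bar1 0.91 [430.3, -507.9, 85.8, 41.7, 62.1] [  0 173 168]
bar1 0.88 [662.5, 194.5, 83.1, 45.3, -18.4] [  0 174 168]
lid 0.93 [602.8, 0.3, 224.3, 203.2, 87.2] [102 156 168]
```

View pics/end.png

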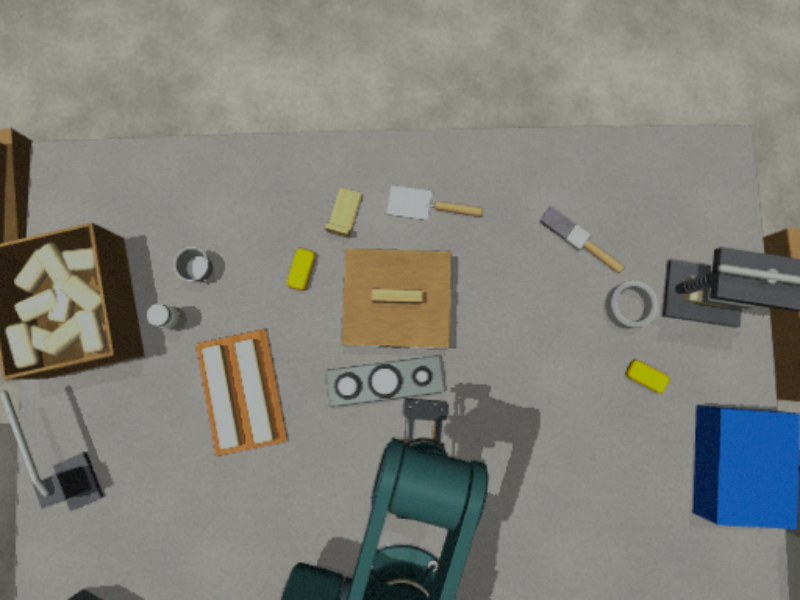

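The final picture shows both sticks side by side on the board at (220,395) and (253,390), and the lid on the carton at (397,298). No cream bars are left on the bench, the yellow ones haven't moved, and all three keys are up.

```bash
python3 -c "
from bench import close_job
print(close_job())"
```

```text
the job is handed in; nothing more can be done
None
```

The job is handed in at about 42 s of the 210 s limit: both sticks lie flat on the board, the three cut bars lie flat in the carton under the seated lid, and the large, medium and small keys were pressed fully in that order.

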